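Close and clamp a mould box round a plaster star

TASK

Make the mould box tight for pouring round the plaster star: push the short side board that stands ajar on the mould bed square and flush into its corner, its end against the far wall and its outer face against the low cleat, and stand the long board from the slanted rack on edge across the open front, flush against the ends of both side walls, with its right end butted against the end stop. Then swing the clamp lever all the way over, clockwise seen from above, so that its cam holds the front board tight. Leave the star where it lies, the short spare board in the rack, and the blue mixing cup undisturbed.

Things in the scene. Friction and masses are not known exactly. Their poses are not given: they have to be found in the camera images.
- mould_bed: Fixed grey laminate base of the mould box, 212 x 192 x 12 mm; origin at its underside, x = from the open front to the far wall, y = left, z up; top at z = 12 mm. In its frame (mm): far wall with front face at x = 70, 60 high; fixed right wall 60 high, x = -35 (end face) to 70, y = -72 to -58; low cleat on the left, 16 high, x = -30 to 70, inner face at y = 72.
- side_place (a point): On the bed's top, axes as the bed: where the middle of the side board's lower edge lies when it is home (bed frame 17.5, 65 mm). Its length runs along x; its far end then meets the far wall, its outer face the cleat at +y.
- front_place (a point): On the bed's top, axes as the bed: where the middle of the front board's lower edge lies when it is home (bed frame -42, 3 mm). Its length runs along y; its face at +x meets the ends of the right wall and of the side board, its right end (-y) the end stop: a batten 45 mm high, bed frame x = -75 to 20, inner face at y = -72, jutting past the right wall.
- side_board: Loose plywood side board, 105 long x 14 thick x 60 mm high, standing on its long edge on the left of the mould bed, a little ajar (inwards, towards the front, askew); origin in the middle of its lower edge, x across the thickness, y along the length, z up.
- front_board: Loose plywood front board, 150 long x 14 thick x 60 mm high, the longer of the two boards in the rack (either slot); origin in the middle of its lower long edge, x across the thickness, y along the length, z across the height. It leans 30 degrees from vertical, upper edge towards the robot's side; the middle 80 mm of its length is free of dowels.
- spare_board: Loose plywood spare board, 105 x 14 x 60 mm, leaning in the rack's other slot; axes as for the front board. It stays in the rack.
- star: Loose plaster star, about 52 x 50 x 13 mm, lying flat on the bed inside the mould box; origin at the centre of its underside.
- board_rack: Fixed wooden rack with two slots 96 mm apart along its x, each between two pairs of 9 mm dowels at y = -50 and 50 mm, which lean 30 degrees towards -x, tops about 50 mm above the table; origin at the centre of its underside, z up. Boards rest 12 mm above the table.
- clamp (a joint): Angle of the clamp lever, rad: 0 to 0.3 open (as found), 2.05 fully over (clamped); turns clockwise seen from above about clamp_pivot and stays where it is left. At 0 it points 150 degrees clockwise from the bed's x axis (to the front, a little right), at 2.05 to the left, nearly along the front board. Open, its cam leaves about 11 mm of play at the front board's place.
- lever_knob (a point): Upright round wooden knob at the lever's end, up to 17 mm in diameter, 68 mm from the pivot; its top is 15 mm above this point, its foot (on the 5 mm thick, 12 mm wide steel lever) 16 mm below it.
- clamp_pivot (a point): Pivot of the clamp on the bed's top, in front of the front board's place; the wooden cam (radius 20 mm, 8 mm off centre) stands 29 mm high above the bed, the lever 34 mm.
- mixing_cup: Loose blue mixing cup, 89 mm wide and 62 mm high, a bystander; origin at the centre of its underside.

How it is judged:
On the way, in this order (a step that is already met when the one before it is completed fails the run):
1. the front board stands on edge on the mould bed across the open front (x of front_board in the frame of mould_bed between -0.06 and -0.03 m and y of front_board in the frame of mould_bed between -0.02 and 0.04 m and z of front_board in the frame of mould_bed between 0 and 0.02 m and angle between front_board's own z axis and vertical below 0.12 rad), for 0.2 s.
2. the clamp lever is swung fully over (value of joint clamp above 1.85 rad), for 0.2 s.
At the end, for the whole second after the job is handed in: Both boards upright on the bed, at rest, square within 0.025 rad; side board within 2 mm of the far wall and 2.5 mm of the cleat; front board within 2 mm of the wall ends, its right end within 2.5 mm of the end stop; lever beyond 1.85 rad, its cam pressing on the front board (x of side_board in the frame of mould_bed between 0.0155 and 0.0195 m and y of side_board in the frame of mould_bed between 0.0625 and 0.067 m and z of side_board in the frame of mould_bed between 0.009 and 0.0145 m and angle between the y axis of side_board and the x axis of mould_bed, either way round below 0.025 rad and angle between each of side_board, front_board's own z axis and vertical below 0.04 rad and x of front_board in the frame of mould_bed between -0.044 and -0.04 m and y of front_board in the frame of mould_bed between 0.001 and 0.0055 m and z of front_board in the frame of mould_bed between 0.009 and 0.0145 m and angle between the y axis of front_board and the y axis of mould_bed, either way round below 0.025 rad and linear speed of each of side_board, front_board below 0.01 m/s and value of joint clamp above 1.85 rad and contact force between front_board and clamp above 0.5 N); the robot touches nothing.
It fails at once if the plaster star is pushed more than 8 mm (distance of star from where it was at the start of the episode above 0.008 m).
It fails at once if the spare board is moved more than 20 mm (distance of spare_board from where it was at the start of the episode above 0.02 m).
It fails at once if the mixing cup is moved more than 20 mm (distance of mixing_cup from where it was at the start of the episode above 0.02 m).
It also fails if it takes over 64 s, if anything falls off the work surface, if the arm or the gripper's body presses on something with over 40 N, if the wrist force passes 120 N, or if a joint passes its speed limit or range.

ROBOT

A 7-joint arm with a two-finger parallel gripper is mounted at the origin on a cart in front of the work surface, level with it; the furniture and walls round the work are solid. World frame = base frame: x ahead of the robot, y to its left, z up, the work surface at z = 0. Lengths are in m, angles in rad, forces in N, time in s.
With the tool pointing down it reaches from about 0.4 to 0.85 m from the base axis. Payload 4.5 kg.
Tool frame: the origin (TCP) lies at the very end of the fingers, on their centre line; the grasp point (between the pads) lies 19 mm behind it; z points along the fingers, y is the line along which they close (so a half turn about z gives the same grasp; the last joint's range is limited). The gripper opens to 88 mm and grips with 3 to 60 N. Pads are 18 mm wide; open, the fingers measure 123 mm over their backs; the gripper's body (75 mm by 187 mm) begins 45 mm behind the grasp point.
Start: joints at [1.384, 0.689, -0.195, 1.565, 0.157, 0.902, -0.215], TCP at [0.137, -0.61, 0.239] pointing down, gripper open.
Joint ranges: [-3.01, 3.01], [-0.46, 2.08], [-1.47, 1.51], [0.13, 2.56], [-1, 4.14], [0.04, 2.09], [-2.66, 2.66]. Speed limits (rad/s): [2.57, 2.57, 3.14, 3.14, 3.14, 3.14, 3.14].

INTERFACE

Orientations are given as a unit quaternion [x, y, z, w].
In Python, from plant import r gives the robot as it stands. The module is installed in compiled form; this text tells all that it offers.
- The arm moves only by the shell command python3 -m pendant 'ROWS' [FORCE]. ROWS is JSON, one flat list of numbers, 7 for each row, row after row: the opening, from 0 (shut) to 1 (fully open), then the shift along the tool's x, y, z scaled (see below), then the turn, a rotation vector about the tool's x, y, z scaled (see below). A call has 1 to 12 rows; each row is the pose to reach, as a shift and turn from the pose commanded when the call began, along the tool's axes at that moment; what a row does not reach only later rows make up. The controller multiplies each number of a shift by 0.15 m and each number of a turn by pi/2 rad. A row lasts 1/10 s, in which the tool goes at most 50 mm and 8.59 degrees, less where a joint would pass 70% of its speed; a pose out of reach is approached as far as the arm can. A call with a number of a shift or a turn outside -1 to 1 is refused whole. A call with a gripper value outside its range is refused whole. The fingers move at their own pace and stop on an object; FORCE is the grip in N (left out, the last holds). Time passes only in rows, so rows that repeat a pose let the fingers close. It gives the time, the measured TCP pose, the force, the opening and the grip force at its end, in the units of the state.
- r.get_state(): the state, without advancing time (a new reading comes with each control period).
- r.snapshot(name): name is "scene" or "side" or "wrist"; returns a dict with "img" (400x640x3 uint8, red, green, blue), "mtx" (3x3 intrinsics, pixels), "cam_to_world" (4x4, takes a point from camera to world coordinates). Camera axes: x right, y up, looking along -z (the intrinsics and any distortion apply to the point x, -y, -z); pixel columns grow to the right and rows downward; lengths in m; the calibration is good to about 2 mm. A picture is of the moment at which its call begins. There is no depth.
- r.finish_job(): hands the job in; it is judged then, once.
The state is a dict: "clock": time; "q": joint angles; "qd": joint speeds; "joint_torque": joint torques, N m; "tool_pos": TCP position; "eef_rot": TCP orientation; "contact_force": force on the tool from outside, world axes, zero at the start; "moment": the same for the moment, N m; "opening": opening from 0.0 (shut) to 1.0 (fully open); "finger_force": force on a finger pad.
Only numpy, scipy, OpenCV 4.12 (cv2) and the standard library are available. Lean on these libraries where they do the work, as an engineer would, in place of code of your own. Each camera call takes 0.05 s, during which the arm holds its last target. There are 200 camera calls.

## Working session

There is one attempt and no reset: what is moved stays moved. The work goes in short steps, Python scripts to look and compute and a shell command to move; the robot and the scene stay as the last step left them, time stands still between calls to the robot, and variables do not carry over. Pictures are saved under pics/ and viewed, at most 10 in all, crops included, and the job is handed in when it is done.

```bash
mkdir -p pics; python3 - <<'E'
from plant import r
import cv2,json,numpy as np
s=r.get_state();print({k:np.round(v,3).tolist() for k,v in s.items()})
for n in ["scene","side"]:
    d=r.snapshot(n);cv2.imwrite(f"pics/{n}0.png",d["img"][:,:,::-1])
    np.savez(f"{n}.npz",**d);print(n,np.round(d["mtx"],1).tolist(),np.round(d["cam_to_world"],3).tolist(),[k for k in d])
E
```

```text
{'clock': 0.0, 'q': [1.384, 0.69, -0.195, 1.566, 0.157, 0.902, -0.215], 'qd': [-0.002, -0.0, 0.001, -0.001, -0.0, -0.001, -0.001], 'joint_torque': [0.0, -52.756, -1.267, -15.343, -0.053, 0.007, 0.0], 'tool_pos': [0.137, -0.609, 0.238], 'eef_rot': [0.994, 0.11, -0.0, -0.001], 'contact_force': [0.083, -0.695, -0.044], 'moment': [-0.009, -0.013, 0.02], 'finger_force': 0.0, 'opening': 0.997}
scene [[490.8, 0.0, 324.6], [0.0, 490.8, 200.6], [0.0, 0.0, 1.0]] [[0.713, 0.535, -0.453, 0.164], [-0.701, 0.545, -0.46, -0.1], [0.001, 0.646, 0.763, 0.727], [0.0, 0.0, 0.0, 1.0]] ['img', 'mtx', 'cam_to_world']
side [[520.3, 0.0, 311.7], [0.0, 520.3, 200.3], [0.0, 0.0, 1.0]] [[0.809, 0.387, -0.443, 0.167], [-0.588, 0.536, -0.605, -0.212], [0.003, 0.75, 0.661, 0.642], [0.0, 0.0, 0.0, 1.0]] ['img', 'mtx', 'cam_to_world']
```

View pics/scene0.png

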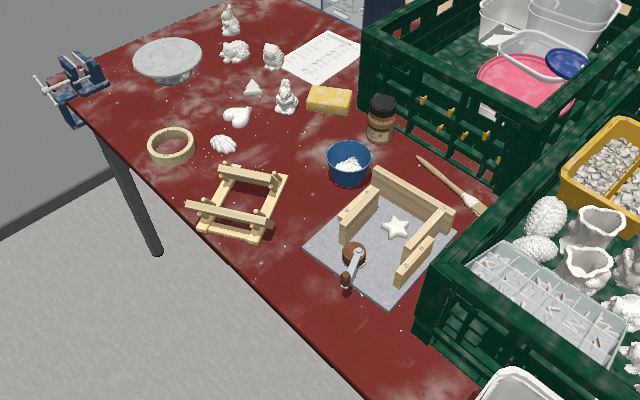

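View pics/side0.png

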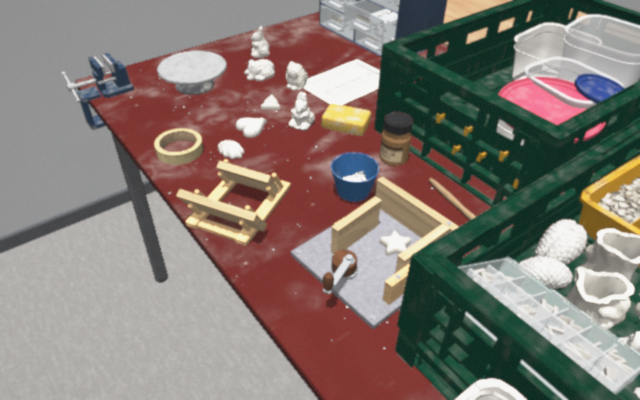

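The scene picture shows the rack at about (240,205), with the nearer board at (240,215) and the farther at (250,180). The cup is at (349,163), the bed spans (303..457, 170..310), and the lever knob is at (346,282). I'll enlarge both areas.

```bash
python3 - <<'E'
import cv2,numpy as np
a=np.load("scene.npz")["img"][:,:,::-1]
c=cv2.resize(a[160:310,298:462],None,fx=4.8,fy=4.0*1.0,interpolation=cv2.INTER_CUBIC)
c=cv2.resize(a[162:312,298:462],None,fx=4,fy=4,interpolation=cv2.INTER_CUBIC);cv2.imwrite("pics/bed.png",c)
c=cv2.resize(a[155:250,178:298],None,fx=6,fy=6,interpolation=cv2.INTER_CUBIC);cv2.imwrite("pics/rack.png",c)
E
```

```text
(no output)
```

View pics/bed.png

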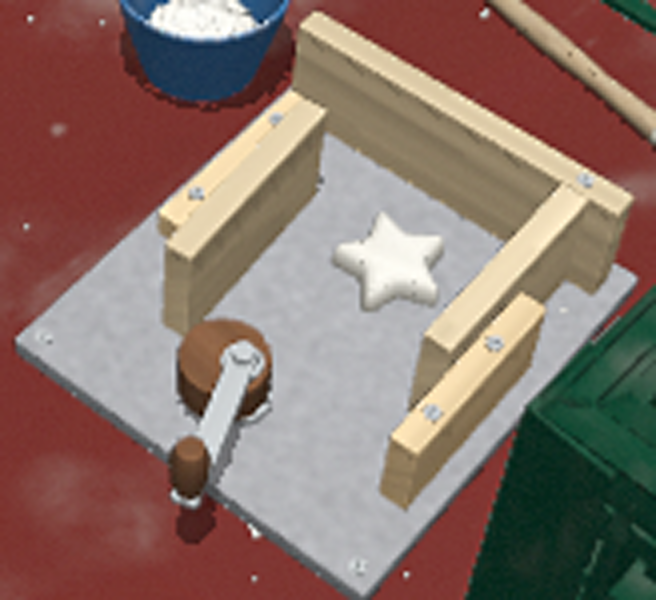

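View pics/rack.png

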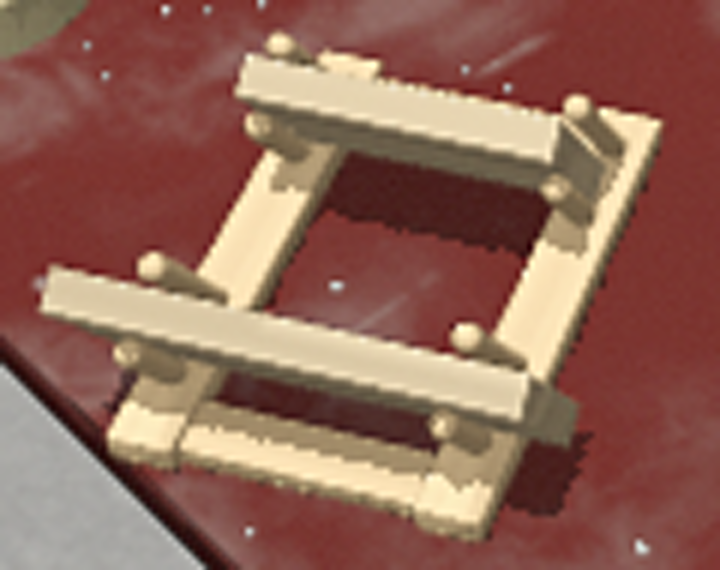

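The bed crop shows the side board's top corners at (165,238), (190,258), (327,112) and (300,100), and the bed corners at (17,340), (362,592) and (637,276). The knob top is at (190,447) and the pivot screw at (240,355). In the rack crop, the long board is in the near slot with its top-edge corners at (62,268), (42,310), (520,420) and (533,378).

```bash
cat >h.py <<'E'
import numpy as np,cv2
from scipy.spatial.transform import Rotation as R
from scipy.optimize import least_squares
def load(n): d=np.load(n+".npz");return d["mtx"],d["cam_to_world"]
def ray(c,px,z):
    K,T=c;px=np.atleast_2d(px).astype(float);z=np.broadcast_to(z,len(px))
    p=np.c_[(px-K[:2,2])/[K[0,0],K[1,1]],np.ones(len(px))]*[1,-1,-1]
    d=p@T[:3,:3].T;return T[:3,3]+d*((z-T[2,3])/d[:,2])[:,None]
def proj(c,P):
    K,T=c;p=(np.atleast_2d(P)-T[:3,3])@T[:3,:3];return (p[:,:2]*[1,-1]/-p[:,2:])*[K[0,0],K[1,1]]+K[:2,2]
def fitpose(c,px,M):  # planar pose (x,y,yaw) of model points M on table
    f=lambda v:(proj(c,np.c_[M[:,0]*np.cos(v[2])-M[:,1]*np.sin(v[2])+v[0],M[:,0]*np.sin(v[2])+M[:,1]*np.cos(v[2])+v[1],M[:,2]])-px).ravel()
    w=ray(c,px,M[:,2])
    best=min((least_squares(f,[*w[:,:2].mean(0),y],loss="soft_l1") for y in np.arange(-3,3,.5)),key=lambda s:s.cost)
    return best.x,f(best.x).reshape(-1,2)
E
python3 - <<'E'
from h import *
np.set_printoptions(precision=4,suppress=True)
c=load("scene")
b=lambda u:(np.array(u,float)+.5)/4-.5+[298,162]
k=lambda u:(np.array(u,float)+.5)/6-.5+[178,155]
px=b([(17,340),(362,592),(637,276),(428,337),(388,432),(522,295)])
M=np.array([(-106,96,12),(-106,-96,12),(106,-96,12),(-35,-58,72),(-75,-72,57),(20,-72,57)])/1e3
v,e=fitpose(c,px,M);print("bed",v,np.degrees(v[2]),e.round(1).tolist())
def tobed(P): 
    d=P[:,:2]-v[:2];cc,s=np.cos(v[2]),np.sin(v[2]);return np.c_[d@[cc,s],d@[-s,cc]]*1e3
sb=ray(c,b([(165,238),(190,258),(327,112),(300,100)]),.072);print("side",sb,tobed(sb))
for h in(.046,):
  print("pivot",tobed(ray(c,b([(240,357)]),.048)),"knob",tobed(ray(c,b([(190,447)]),.077)),tobed(ray(c,b([(188,492)]),.046)))
print("star",tobed(ray(c,b([(390,262)]),.025)))
fb=ray(c,k([(62,268),(42,310),(520,420),(533,378)]),[.071,.064,.064,.071]);print("front",fb,np.linalg.norm(np.diff(fb,axis=0),axis=1))
sp=ray(c,k([(248,58),(240,95),(552,160),(560,120)]),[.071,.064,.064,.071]);print("spare",sp,np.linalg.norm(np.diff(sp,axis=0),axis=1))
from plant import r
s=r.get_state();print(R.from_quat(s["eef_rot"]).as_matrix())
E
```

```text
bed [0.6028 0.1986 0.1029] 5.897417294532429 [[0.8, -0.5], [4.3, -0.9], [1.6, -2.9], [-2.7, 1.0], [-0.6, 3.3], [-2.2, 0.3]]
side [[0.5389 0.2459 0.072 ]
 [0.5388 0.2311 0.072 ]
 [0.6412 0.245  0.072 ]
 [0.638  0.2583 0.072 ]] [[-58.7228  53.5799]
 [-60.3401  38.9081]
 [ 42.9863  42.237 ]
 [ 41.1316  55.7379]]
pivot [[-72.9808   1.5364]] knob [[-135.5088  -19.716 ]] [[-136.6046  -20.8518]]
star [[ 24.2438 -10.6569]]
front [[0.385  0.4661 0.071 ]
 [0.374  0.4627 0.064 ]
 [0.4476 0.3338 0.064 ]
 [0.4569 0.3381 0.071 ]] [0.0135 0.1485 0.0124]
spare [[0.4756 0.4976 0.071 ]
 [0.4674 0.4927 0.064 ]
 [0.5189 0.4037 0.064 ]
 [0.5277 0.4093 0.071 ]] [0.0118 0.1028 0.0126]
[[ 0.9757  0.2191 -0.0005]
 [ 0.2191 -0.9757  0.0015]
 [-0.0001 -0.0016 -1.    ]]
```

```bash
m="python3 -m pendant"
$m '[1,0,0,-0.7,0,0,0,1,0,0,-0.7,0,0,0,1,0,0,-0.7,0,0,0]'
$m '[1,0,0,-0.7,0,0,0,1,0,0,-0.7,0,0,0,1,0,0,-0.7,0,0,0]'
for i in 1 2; do $m '[1,0.8,-0.88,0,0,0,0,1,0.8,-0.88,0,0,0,0,1,0.8,-0.88,0,0,0,0,1,0.8,-0.88,0,0,0,0,1,0.8,-0.88,0,0,0,0]'; done
```

```text
clock: 0.4
tool_pos: [0.138, -0.6129, 0.3501]
eef_rot: [0.994, 0.11, 0.001, 0.006]
contact_force: [0.9, -0.4, 0.6]
opening: 1.001
finger_force: 0.0
clock: 0.7
tool_pos: [0.1377, -0.612, 0.4548]
eef_rot: [0.994, 0.11, 0.001, 0.006]
contact_force: [-0.1, -0.4, 0.5]
opening: 1.0
finger_force: 0.0
clock: 1.2
tool_pos: [0.2278, -0.4505, 0.4483]
eef_rot: [0.993, 0.114, 0.0, -0.001]
contact_force: [-0.3, -0.0, 0.6]
opening: 0.995
finger_force: 0.0
clock: 1.7
tool_pos: [0.315, -0.2967, 0.4483]
eef_rot: [0.994, 0.114, 0.0, -0.001]
contact_force: [-0.1, 0.0, 0.4]
opening: 1.001
finger_force: 0.0
```

```bash
m="python3 -m pendant"
for i in 1 2 3; do $m '[1,0.8,-0.95,0,0,0,0,1,0.8,-0.95,0,0,0,0,1,0.8,-0.95,0,0,0,0,1,0.8,-0.95,0,0,0,0,1,0.8,-0.95,0,0,0,0]'|grep -E "tool|clock"; done
python3 - <<'E'
from plant import r
import cv2,json,numpy as np
s=r.get_state();print(s["q"],s["eef_rot"])
d=r.snapshot("wrist");np.savez("wrist.npz",**d);cv2.imwrite("pics/w1.png",d["img"][:,:,::-1]);print(d["mtx"],d["cam_to_world"])
E
```

```text
clock: 2.2
tool_pos: [0.401, -0.1313, 0.4483]
clock: 2.7
tool_pos: [0.4868, 0.0337, 0.4476]
clock: 3.2
tool_pos: [0.5724, 0.1982, 0.4462]
[-0.11760114  0.5318299  -0.54791836  1.26563483  0.26821107  1.41767259
 -1.99122002] [ 9.93751260e-01  1.11608660e-01 -1.21924653e-03 -6.73409370e-04]
[[311.58187809   0.         317.38839475]
 [  0.         311.58187809 201.40923959]
 [  0.           0.           1.        ]] [[ 0.22120438  0.9268371   0.30338361  0.65137181]
 [-0.97522516  0.21090524  0.06674478  0.2159054 ]
 [-0.00212365 -0.31063157  0.95052802  0.59103742]
 [ 0.          0.          0.          1.        ]]
```

View pics/w1.png

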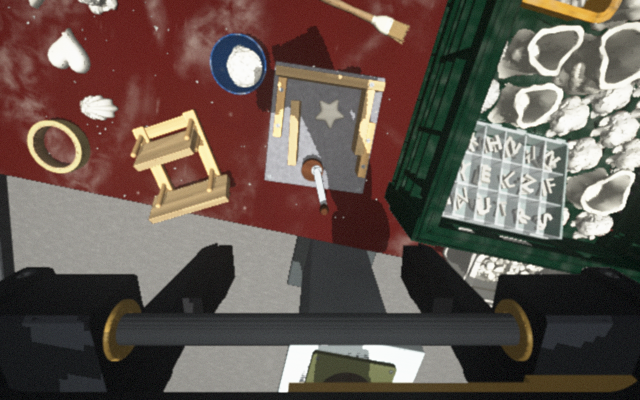

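The wrist view shows the bed at (265..383, 62..190), the lever knob near (323,210), and the rack at (130..230, 110..222). The near board runs from (150,215) to (230,180).

```bash
python3 - <<'E'
import cv2,numpy as np
a=np.load("wrist.npz")["img"][:,:,::-1]
cv2.imwrite("pics/w1c.png",cv2.resize(a[50:225,130:395],None,fx=3,fy=3,interpolation=cv2.INTER_CUBIC))
E
```

```text
(no output)
```

View pics/w1c.png

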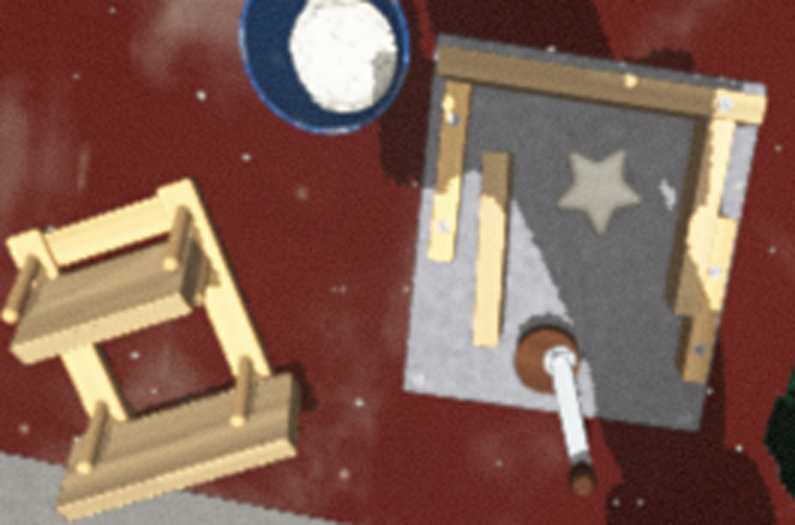

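The crop shows bed corners at (404,390), (698,430) and (440,36). The side board top is at (483,152), (512,154), (497,347) and (473,345), the knob top at (583,485), the pivot at (560,357) and the star at (600,188). The front board's top edge runs from (60,515) to (297,445).

```bash
python3 - <<'E'
from h import *
np.set_printoptions(precision=4,suppress=True)
c=load("wrist"); s=load("scene")
w=lambda u:(np.array(u,float)+.5)/3-.5+[130,50]
b=lambda u:(np.array(u,float)+.5)/4-.5+[298,162]
P=ray(c,w([(404,390),(698,430),(765,85),(440,36)]),.012);print("corners w",P)
print("corners s",ray(s,b([(17,340),(362,592),(637,276)]),.012))
d=np.diff(np.r_[P,P[:1]],axis=0);print(np.linalg.norm(d,axis=1),np.degrees(np.arctan2(d[:,1],d[:,0])))
print("ctr",P.mean(0))
print("side",ray(c,w([(483,152),(512,154),(497,347),(473,345)]),.072))
print("side bottom s",ray(s,b([(190,332),(165,318)]),.012), "w bottom",ray(c,w([(473,345)]),.072))
print("pivot",ray(c,w([(560,357)]),.048),ray(s,b([(240,357)]),.048),"knob",ray(c,w([(583,485)]),.077),ray(s,b([(190,447)]),.077))
print("star",ray(c,w([(600,188)]),.025),ray(s,b([(390,262)]),.025))
print("stop s (-75,-72),(20,-72)",ray(s,b([(388,432),(522,295)]),.057),"rw(-35,-58)",ray(s,b([(428,337)]),.072), "farwall top front-left s",ray(s,b([(298,45)]),.072))
print("front w",ray(c,w([(60,515),(297,450),(297,372)]),[.064,.064,.071]))
E
```

```text
corners w [[0.4867 0.2838 0.012 ]
 [0.5026 0.0941 0.012 ]
 [0.7115 0.1114 0.012 ]
 [0.6956 0.299  0.012 ]]
corners s [[0.4857 0.2834 0.012 ]
 [0.5011 0.096  0.012 ]
 [0.7105 0.1121 0.012 ]]
[0.1904 0.2096 0.1882 0.2094] [ -85.2123    4.7339   94.8486 -175.8521]
ctr [0.5991 0.1971 0.012 ]
side [[0.6407 0.258  0.072 ]
 [0.6431 0.2429 0.072 ]
 [0.54   0.23   0.072 ]
 [0.5381 0.2434 0.072 ]]
side bottom s [[0.5434 0.2328 0.012 ]
 [0.5409 0.2459 0.012 ]] w bottom [[0.5381 0.2434 0.072 ]]
pivot [[0.5372 0.1931 0.048 ]] [[0.5301 0.1926 0.048 ]] knob [[0.472  0.1645 0.077 ]] [[0.47   0.1651 0.077 ]]
star [[0.6352 0.1915 0.025 ]] [[0.628  0.1905 0.025 ]]
stop s (-75,-72),(20,-72) [[0.541  0.1226 0.057 ]
 [0.6333 0.1269 0.057 ]] rw(-35,-58) [[0.5787 0.1355 0.072 ]] farwall top front-left s [[0.6627 0.2816 0.072 ]]
front w [[0.3782 0.4681 0.064 ]
 [0.4513 0.3334 0.064 ]
 [0.5004 0.3381 0.071 ]]
```

```bash
cat >>h.py <<'E'
BO=np.array([.609,.198]);BY=np.radians(4.6)
def bed(x,y): c,s=np.cos(BY),np.sin(BY);return BO+[(x*c-y*s)/1e3,(x*s+y*c)/1e3]
def tobed(p): d=np.array(p[:2])-BO;c,s=np.cos(BY),np.sin(BY);return np.array([d@[c,s],d@[-s,c]])*1e3
def down(a): # tool down, tool y axis at world angle a deg
    a=np.radians(a);y=np.array([np.cos(a),np.sin(a),0]);z=np.array([0,0,-1.]);return np.c_[np.cross(y,z),y,z]
def go(p,Rt,s=None,P=None,R0=None):
    if P is None:
        from plant import r
        s=r.get_state();P=s["tool_pos"];R0=R.from_quat(s["eef_rot"]).as_matrix()
    sh=R0.T@(np.array(p)-P)/.15;tu=R.from_matrix(R0.T@Rt).as_rotvec()/(np.pi/2)
    print("shift",sh.round(3),"turn",tu.round(3),"rows",max(np.linalg.norm(sh)*3,np.linalg.norm(tu)*90/8.59).round(1));return np.array(p),R0.copy() if Rt is None else Rt
E
python3 - <<'E'
from h import *
print(tobed([.5905,.2436]))
Rt=down(-85.4)
P,Q=go([.5905,.2436,.30],Rt); P,Q=go([.5905,.2436,.17],Rt,P=P,R0=Q);P,Q=go([.5905,.2436,.042],Rt,P=P,R0=Q)
P,Q=go([*bed(17.5,65),.042],Rt,P=P,R0=Q)
E
```

```text
[-14.7833383   46.93679696]
shift [ 0.193 -0.288  0.977] turn [0.001 0.002 0.089] rows 3.1
shift [0.    0.    0.867] turn [0. 0. 0.] rows 2.6
shift [0.    0.    0.853] turn [0. 0. 0.] rows 2.6
shift [ 0.215 -0.12   0.   ] turn [0. 0. 0.] rows 0.7
```

```bash
m="python3 -m pendant"
$m '[0.5,0.193,-0.288,0.977,0.001,0.002,0.089,0.5,0.193,-0.288,0.977,0.001,0.002,0.089,0.5,0.193,-0.288,0.977,0.001,0.002,0.089,0.5,0.193,-0.288,0.977,0.001,0.002,0.089,0.5,0.193,-0.288,0.977,0.001,0.002,0.089]' 
$m '[0.5,0,0,0.867,0,0,0,0.5,0,0,0.867,0,0,0,0.5,0,0,0.867,0,0,0,0.5,0,0,0.867,0,0,0]'
python3 - <<'E'
from plant import r
import cv2,numpy as np
from h import *
go([.5905,.2436,.042],down(-85.4))
d=r.snapshot("wrist");np.savez("wrist2.npz",**d);a=d["img"][:,:,::-1]
cv2.imwrite("pics/w2.png",a)
E
```

```text
clock: 3.75
tool_pos: [0.5902, 0.2415, 0.3016]
eef_rot: [0.999, 0.039, 0.001, 0.001]
contact_force: [0.7, -0.2, 0.3]
opening: 0.568
finger_force: 0.0
clock: 4.15
tool_pos: [0.5899, 0.2415, 0.1709]
eef_rot: [0.999, 0.039, 0.0, 0.001]
contact_force: [-1.1, -0.9, -0.5]
opening: 0.501
finger_force: 0.0
shift [ 0.005 -0.016  0.859] turn [ 0.001  0.    -0.001] rows 2.6
```

View pics/w2.png

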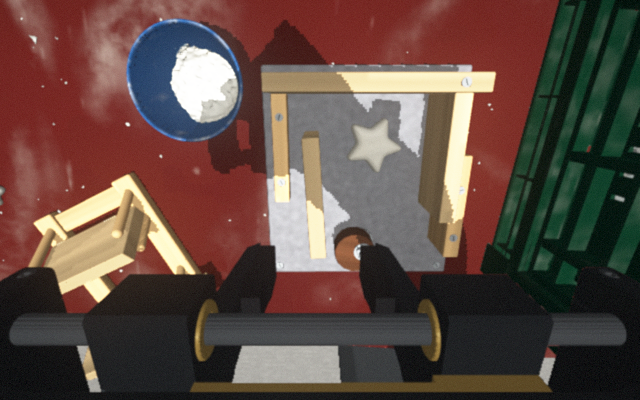

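The closer view shows the bed square to the gripper. The far wall's front top edge is at row 92, the side board top at (304,132), (319,132), (325,258) and (310,259), the pivot at (361,252) and the star at (374,145).

```bash
python3 - <<'E'
from h import *
np.set_printoptions(precision=1,suppress=True)
c=load("wrist2")
B=lambda px,z:print(np.array([tobed(q) for q in ray(c,px,z)]).tolist())
B([(304,132),(319,132),(325,258),(310,259)],.072)
print("farwall front top");B([(300,92),(440,92)],.072)
print("bed L edge, back");B([(270,270),(264,95)],.012)
print("rw top inner");B([(455,97),(445,210)],.072)
print("cleat inner top/front");B([(288,100),(289,200)],.028)
print("pivot,star");B([(361,252),(374,145)],[.048,.025])
print("cup");print(ray(c,[(185,80)],.062))
E
python3 -m pendant '[0.5,0.005,-0.014,0.859,0,0,0,0.5,0.005,-0.014,0.859,0,0,0,0.5,0.005,-0.014,0.859,0,0,0,0.5,0.005,-0.014,0.859,0,0,0,0,0.005,-0.014,0.859,0,0,0,0,0.005,-0.014,0.859,0,0,0,0,0.005,-0.014,0.859,0,0,0,0,0.005,-0.014,0.859,0,0,0,0,0.005,-0.014,0.859,0,0,0]' 20
```

```text
[[42.037202562903616, 54.95760416654215], [42.00568950883434, 43.44709066492878], [-66.03154290168494, 38.307785175006174], [-66.96429539159935, 51.43316640850485]]
farwall front top
[[71.01299142664453, 57.45301197008992], [70.74903585884911, -46.02008287949977]]
bed L edge, back
[[-112.88771304754061, 97.30083759868852], [69.93425115809023, 93.78533091106029]]
rw top inner
[[67.21483121196346, -57.58351485082483], [-21.821079343434732, -61.17892848614842]]
cleat inner top/front
[[65.47038750882393, 70.37022616451638], [-26.73955312002353, 72.32264167073835]]
pivot,star
[[-72.65954036968445, 3.3229323641745525], [25.5922370184355, -7.842142587132219]]
cup
[[0.7 0.3 0.1]]
clock: 5.1
tool_pos: [0.5921, 0.2478, 0.0451]
eef_rot: [0.999, 0.04, 0.003, -0.001]
contact_force: [-0.7, -0.1, 7.0]
opening: 0.154
finger_force: 20.0
```

```bash
python3 - <<'E'
from h import *
print(tobed([.5921,.2478]))
E
m="python3 -m pendant"
$m '[0,0.03,-0.02,0,0,0,0,0,0.09,-0.05,0,0,0,0,0,0.15,-0.08,0,0,0,0,0,0.15,-0.08,0,0,0,0]'
$m '[0,0.02,0,0,0,0,0,0,0.04,0,0,0,0,0,0,0.04,0,0,0,0,0]'
```

```text
[-12.85165661  50.99494997]
clock: 5.5
tool_pos: [0.6136, 0.2626, 0.0451]
eef_rot: [0.999, 0.041, 0.003, -0.002]
contact_force: [-1.3, -0.1, 5.6]
opening: 0.157
finger_force: 20.0
clock: 5.8
tool_pos: [0.6179, 0.2629, 0.0451]
eef_rot: [0.999, 0.041, 0.001, -0.002]
contact_force: [-4.4, 0.1, 7.3]
opening: 0.157
finger_force: 20.0
```

```bash
m="python3 -m pendant"
for i in 1 2 3; do $m '[0,0.015,0,0,0,0,0,0,0.015,0,0,0,0,0]'|grep -E "pos|force"; done
$m '[0,0,-0.012,0,0,0,0,0,0,-0.012,0,0,0,0]'|grep -E "pos|force"
```

```text
tool_pos: [0.6199, 0.263, 0.0451]
contact_force: [-3.9, -0.2, 8.8]
finger_force: 20.0
tool_pos: [0.6221, 0.2632, 0.0451]
contact_force: [-3.6, -0.2, 9.0]
finger_force: 20.0
tool_pos: [0.6244, 0.2634, 0.0451]
contact_force: [-3.8, 0.4, 8.4]
finger_force: 20.0
tool_pos: [0.6246, 0.2639, 0.0451]
contact_force: [-3.3, -2.6, 8.2]
finger_force: 20.0
```

```bash
m="python3 -m pendant"
for i in 1 2 3; do $m '[0,0.015,0,0,0,0,0,0,0.015,0,0,0,0,0]'|grep -E "pos|contact"; done
for i in 1 2; do $m '[0,0,-0.012,0,0,0,0,0,0,-0.012,0,0,0,0]'|grep -E "pos|contact"; done
```

```text
tool_pos: [0.6247, 0.2639, 0.0451]
contact_force: [-8.6, -3.2, 13.4]
tool_pos: [0.6248, 0.2639, 0.0449]
contact_force: [-12.6, -3.6, 15.7]
tool_pos: [0.6251, 0.2639, 0.0448]
contact_force: [-15.8, -4.9, 18.6]
tool_pos: [0.6251, 0.264, 0.0448]
contact_force: [-15.9, -7.1, 20.8]
tool_pos: [0.6251, 0.2642, 0.0448]
contact_force: [-15.9, -8.7, 21.7]
```

```bash
m="python3 -m pendant"
for i in 1 2 3; do $m '[0,0,-0.016,0,0,0,0,0,0,-0.016,0,0,0,0]'|grep -E "pos|contact"; done
$m '[0.4,0,0.0,0,0,0,0,0.4,0,0,0,0,0,0,0.4,0,0,0,0,0,0,0.4,0,0,0,0,0,0]'|grep -E "pos|rot|contact|opening"
```

```text
tool_pos: [0.6252, 0.2646, 0.0447]
contact_force: [-16.2, -11.6, 22.1]
tool_pos: [0.6254, 0.265, 0.0446]
contact_force: [-15.4, -14.1, 23.3]
tool_pos: [0.6256, 0.2655, 0.0444]
contact_force: [-15.3, -15.7, 23.4]
tool_pos: [0.6312, 0.2765, 0.0438]
eef_rot: [0.999, 0.041, 0.002, -0.002]
contact_force: [-0.6, -0.8, -0.1]
opening: 0.4
```

```bash
m="python3 -m pendant"
$m '[0.4,0,0,-0.95,0,0,0,0.4,0,0,-0.95,0,0,0,0.4,0,0,-0.95,0,0,0,0.4,0,0,-0.95,0,0,0]' | grep -E "pos|contact"
cat >>h.py <<'E'
def rackR(yaw=29.2,tilt=30):
    a,t=np.radians(yaw),np.radians(tilt);xr=np.array([np.cos(a),np.sin(a),0]);u=np.array([0,0,1.])
    z=np.sin(t)*xr-np.cos(t)*u;y=-(np.cos(t)*xr+np.sin(t)*u);return np.c_[np.cross(y,z),y,z]
E
python3 - <<'E'
from plant import r
from h import *
import cv2
d=r.snapshot("wrist");np.savez("wrist3.npz",**d);cv2.imwrite("pics/w3.png",d["img"][:,:,::-1])
print(r.get_state()["q"])
Rt=rackR();top=np.array([.4177,.4015,.0675]);tcp=top+.022*Rt[:,2]
P,Q=go(tcp-.2*Rt[:,2],Rt);P,Q=go(tcp-.08*Rt[:,2],Rt,P=P,R0=Q);print(P)
E
```

```text
tool_pos: [0.6343, 0.2787, 0.1935]
contact_force: [0.4, 0.2, 0.2]
[-0.26326279  0.85425919 -0.44201471  1.3968276   0.40184429  0.96742462
 -2.28667376]
shift [-1.898 -0.696 -0.227] turn [0.289 0.187 0.71 ] rows 8.3
shift [-0.  -0.   0.8] turn [0. 0. 0.] rows 2.4
[0.39238526 0.38735207 0.11772947]
```

```bash
m="python3 -m pendant"
$m '[0.4,-0.3,-0.1,-0.2,0,0,0.1,0.4,-0.6,-0.2,-0.3,0,0,0.2,0.4,-0.95,-0.35,-0.3,0,0,0.3,0.4,-0.95,-0.35,-0.3,0,0,0.4,0.4,-0.95,-0.35,-0.3,0,0,0.5,0.4,-0.95,-0.35,-0.3,0,0,0.5,0.4,-0.95,-0.35,-0.3,0,0,0.5]' | grep -E "pos|contact|rot"
python3 - <<'E'
from h import *
Rt=rackR();top=np.array([.4177,.4015,.0675]);tcp=top+.022*Rt[:,2]
P,Q=go(tcp-.18*Rt[:,2],Rt)
E
```

```text
tool_pos: [0.4829, 0.3163, 0.2293]
eef_rot: [0.939, -0.344, 0.001, 0.0]
contact_force: [-0.5, -0.2, 0.2]
shift [-0.884  0.341  0.164] turn [0.329 0.058 0.223] rows 4.2
```

```bash
m="python3 -m pendant"
$m '[0.4,-0.4,0.15,0.08,0.15,0.03,0.1,0.4,-0.884,0.341,0.164,0.329,0.058,0.223,0.4,-0.884,0.341,0.164,0.329,0.058,0.223,0.4,-0.884,0.341,0.164,0.329,0.058,0.223,0.4,-0.884,0.341,0.164,0.329,0.058,0.223,0.45,-0.884,0.341,0.164,0.329,0.058,0.223,0.45,-0.884,0.341,0.164,0.329,0.058,0.223]' | grep -E "pos|contact|rot|open"
python3 - <<'E'
from plant import r
from h import *
import cv2
Rt=rackR();top=np.array([.4177,.4015,.0675]);tcp=top+.022*Rt[:,2]
P,Q=go(tcp-.0*Rt[:,2],Rt);print(r.get_state()["q"])
d=r.snapshot("wrist");np.savez("wrist4.npz",**d)
# inset: bed picture w3 crop beside rack view
w3=cv2.imread("pics/w3.png")[40:300,200:520]
im=np.zeros((400,800,3),np.uint8);im[:,:480]=d["img"][:,80:560,::-1];im[:260,480:800]=w3
cv2.imwrite("pics/w4.png",im)
E
```

```text
tool_pos: [0.3563, 0.3853, 0.2502]
eef_rot: [0.839, -0.494, 0.126, -0.19]
contact_force: [1.2, -0.4, -0.6]
opening: 0.451
shift [0.07  0.163 1.422] turn [ 0.041 -0.016  0.002] rows 4.3
[-1.44116509  0.51144906  0.56468415  2.27117989 -0.99830963  0.04269023
 -2.6364636 ]
```

View pics/w4.png

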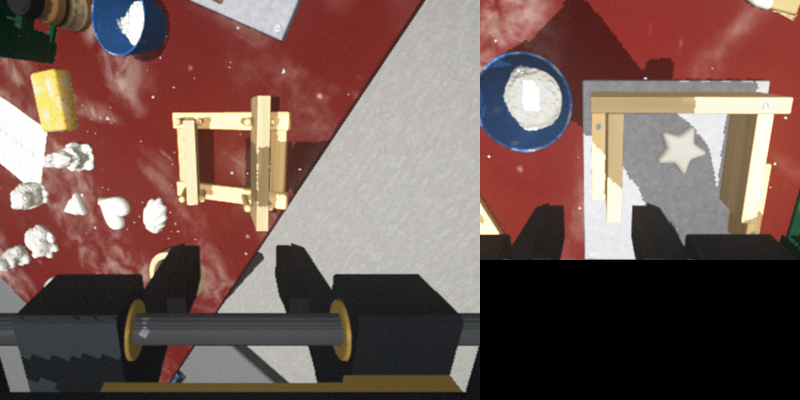

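The rack view shows the near long board vertical at (262,95..230). The inset shows the side board lying against the cleat and far wall. The wrist is near its limits with this yaw, so I'll use the half-turned grasp.

```bash
m="python3 -m pendant"
$m '[0.45,0,0,0,0,0,-0.09,0.45,0,0,0,0,0,-0.18,0.45,0,0,0,0,0,-0.27,0.45,0,0,0,0,0,-0.36,0.45,0,0,0,0,0,-0.45,0.45,0,0,0,0,0,-0.54,0.45,0,0,0,0,0,-0.63,0.45,0,0,0,0,0,-0.72,0.45,0,0,0,0,0,-0.81,0.45,0,0,0,0,0,-0.9,0.45,0,0,0,0,0,-0.95,0.45,0,0,0,0,0,-0.95]' | grep -E "pos|contact|rot|open"
python3 -c "
from plant import r;print(r.get_state()['q'])"
$m '[0.45,0,0,0,0,0,-0.09,0.45,0,0,0,0,0,-0.18,0.45,0,0,0,0,0,-0.27,0.45,0,0,0,0,0,-0.36,0.45,0,0,0,0,0,-0.45,0.45,0,0,0,0,0,-0.54,0.45,0,0,0,0,0,-0.63,0.45,0,0,0,0,0,-0.72,0.45,0,0,0,0,0,-0.81,0.45,0,0,0,0,0,-0.9,0.45,0,0,0,0,0,-0.95,0.45,0,0,0,0,0,-0.95]' | grep -E "pos|contact|rot|open|clock"
python3 - <<'E'
from plant import r
from h import *
Rt=rackR();Rt=Rt@np.diag([-1,-1,1]);top=np.array([.4177,.4015,.0675]);tcp=top+.022*Rt[:,2]
P,Q=go(tcp-.09*Rt[:,2],Rt);print(r.get_state()["q"])
E
```

```text
tool_pos: [0.3592, 0.3822, 0.2501]
eef_rot: [0.953, 0.202, 0.221, -0.053]
contact_force: [-0.1, 0.3, 0.1]
opening: 0.45
[-1.43211282  0.51121943  0.56319798  2.27147449 -0.98760064  0.04237466
 -1.15623763]
clock: 12.9
tool_pos: [0.3583, 0.383, 0.2503]
eef_rot: [0.563, 0.795, 0.199, 0.111]
contact_force: [0.5, 0.3, 0.6]
opening: 0.449
shift [-0.096 -0.192  0.822] turn [-0.04   0.021 -0.104] rows 2.5
[-1.43558811  0.51094108  0.56446439  2.27169204 -0.98779252  0.04245197
  0.33372959]
```

```bash
m="python3 -m pendant"
$m '[0.45,-0.05,-0.1,0.4,-0.02,0.01,-0.05,0.45,-0.096,-0.192,0.822,-0.04,0.021,-0.104,0.45,-0.096,-0.192,0.822,-0.04,0.021,-0.104,0.45,-0.096,-0.192,0.822,-0.04,0.021,-0.104,0.45,-0.096,-0.192,0.822,-0.04,0.021,-0.104]' | grep -E "pos|contact|rot|open|clock"
python3 - <<'E'
from plant import r
from h import *
np.set_printoptions(precision=4,suppress=True)
Rt=rackR();Rt=Rt@np.diag([-1,-1,1]);top=np.array([.4177,.4015,.0675]);tcp=top+.022*Rt[:,2]
P,Q=go(tcp,Rt);print(r.get_state()["q"])
c=load("wrist4")
W=ray(c,[(333,96),(350,96),(350,230),(336,230)],.0675);print(W,W.mean(0))
from scipy.spatial.transform import Rotation
Rm=Rotation.from_quat(r.get_state()["eef_rot"]).as_matrix();print(Rm,"want",Rt)
d=r.snapshot("wrist");np.savez("wrist5.npz",**d);cv2.imwrite("pics/w5.png",d["img"][:,:,::-1])
E
```

```text
clock: 13.4
tool_pos: [0.4064, 0.4328, 0.2065]
eef_rot: [0.496, 0.839, 0.186, 0.126]
contact_force: [-0.0, 0.2, -0.9]
opening: 0.451
shift [-0.191 -0.428  0.97 ] turn [-0.045  0.019  0.001] rows 3.2
[-1.3082  0.6474  0.4526  2.1253 -0.9995  0.0427  0.5027]
[[0.4632 0.3424 0.0675]
 [0.4466 0.3334 0.0675]
 [0.3716 0.458  0.0675]
 [0.3852 0.4691 0.0675]] [0.4166 0.4007 0.0675]
[[-0.4763  0.785   0.3961]
 [ 0.8789  0.4386  0.1877]
 [-0.0264  0.4375 -0.8988]] want [[-0.4879  0.756   0.4365]
 [ 0.8729  0.4225  0.2439]
 [-0.      0.5    -0.866 ]]
```

View pics/w5.png

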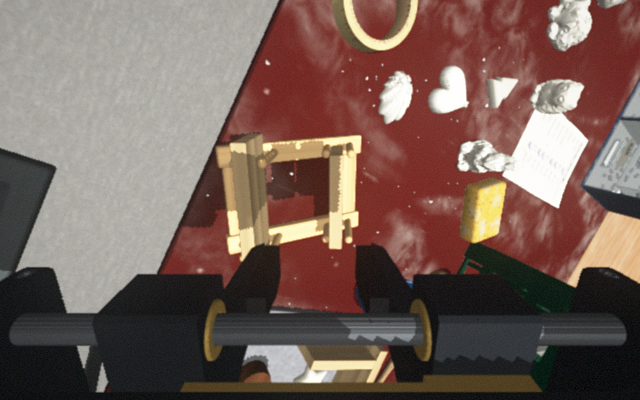

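```bash
cat >>h.py <<'E'
def fk(q,p): # p: s(sign fixed -1), h,L1,L2,L3, q1off,q7off, a-offsets
    s=-1;z=lambda a:R.from_euler('z',s*a).as_matrix();y=lambda a:R.from_euler('y',a).as_matrix()
    A=z(q[0]+p[4])@y(q[1]);P=np.array([0,0,p[0]])+A@[p[6],0,p[1]]
    A=A@z(q[2])@y(q[3]);P=P+A@[p[7],0,p[2]]
    A=A@z(q[4])@y(q[5]);P=P+A@[p[8],0,p[3]]
    return P,A@z(q[6]+p[5])
E
python3 - <<'E'
from h import *
from plant import r
np.set_printoptions(precision=4,suppress=True)
s=r.get_state()
D=[([1.384,.690,-.195,1.566,.157,.902,-.215],(.137,-.609,.238),(.994,.110,0,-.001)),
([-.1176,.53183,-.54792,1.26563,.26821,1.41767,-1.99122],(.5724,.1982,.4462),(.99375,.1116,-.0012,-.0007)),
([-.26326,.85426,-.44201,1.39683,.40184,.96742,-2.28667],(.6343,.2787,.1935),(.999,.041,.002,-.002)),
([-1.44116,.51145,.56468,2.27118,-.99831,.04269,-2.63646],(.3563,.3853,.2502),(.839,-.494,.126,-.19)),
([-1.43211,.51122,.5632,2.27147,-.9876,.04237,-1.15624],(.3592,.3822,.2501),(.953,.202,.221,-.053)),
(s["q"],s["tool_pos"],s["eef_rot"])]
def f(p):
    o=[]
    for q,P,Q in D:
        a,A=fk(q,p);o+=[*(a-P),*(.1*(A-R.from_quat(Q).as_matrix()).ravel())]
    return np.array(o)
best=min((least_squares(f,[.4,.44,.44,.25,a,b,0,0,0]) for a in(0,1.57,3.14,-1.57) for b in (0,1.57,3.14,-1.57)),key=lambda t:t.cost)
print(best.x,best.cost);e=f(best.x).reshape(6,12);print(e[:,:3]);print(abs(e[:,3:]).max(1)*10)
np.save("kin.npy",best.x)
E
```

```text
[ 0.3719  0.5664  0.3361  0.3552  0.0671 -1.5068  0.0047  0.0051 -0.0058] 4.848565128738493e-05
[[ 0.0034 -0.      0.    ]
 [-0.0007  0.002  -0.0003]
 [ 0.0005 -0.0034  0.0005]
 [-0.0014  0.0004  0.0002]
 [-0.0014  0.0005  0.0002]
 [ 0.003  -0.001  -0.0007]]
[0.0026 0.0031 0.0066 0.0275 0.0276 0.0279]
```

```bash
cat >>h.py <<'E'
LO=np.array([-3.01,-.46,-1.47,.13,-1,.04,-2.66]);HI=np.array([3.01,2.08,1.51,2.56,4.14,2.09,2.66])
def ik(P,A,q0,w=.02):
    kin=np.load("kin.npy")
    g=lambda q:(lambda t:np.r_[(t[0]-P)*10,(t[1]-A).ravel()*2,w*(q-q0)])(fk(q,kin))
    return least_squares(g,np.clip(q0,LO+.06,HI-.06),bounds=(LO+.05,HI-.05))
E
python3 - <<'E'
from h import *
from plant import r
np.set_printoptions(precision=3,suppress=True)
top=np.array([.417,.401,.0675])
rng=np.random.default_rng(0);q=np.array(r.get_state()["q"])
for name,F in(("flip",np.diag([-1,-1,1])),("orig",np.eye(3))):
    Rt=rackR()@F;tcp=top+.022*Rt[:,2];S=[]
    for i in range(60):
        t=ik(tcp,Rt,rng.uniform(LO,HI),.002)
        m=np.minimum(t.x-LO,HI-t.x)
        if t.cost<1e-3:S.append((m.min(),t.x))
    S.sort(key=lambda a:-a[0]);print(name,len(S));[print(round(a,2),b) for a,b in S[:7]]
E
```

```text
flip 31
0.26 [-0.401  1.225 -1.008  2.299  2.161  1.231 -2.357]
0.26 [-0.388  1.245 -1.044  2.299  2.15   1.264 -2.334]
0.26 [-0.355  1.306 -1.147  2.299  2.122  1.362 -2.27 ]
0.26 [-0.346  1.325 -1.177  2.299  2.116  1.391 -2.252]
0.26 [-0.337  1.347 -1.212  2.299  2.109  1.425 -2.23 ]
0.26 [-0.428  1.189 -0.937  2.298  2.184  1.169 -2.403]
0.26 [-1.181  1.006  0.421  2.292  3.368  0.616  2.403]
orig 37
0.27 [-1.106  0.983  0.292  2.292  3.203  0.6   -0.547]
0.27 [-1.156  0.997  0.378  2.292  3.314  0.609 -0.676]
0.27 [-1.172  1.003  0.406  2.292  3.349  0.613 -0.716]
0.27 [-1.046  0.97   0.191  2.292  3.074  0.601 -0.398]
0.27 [-1.28   1.053  0.601  2.293  3.583  0.67  -0.992]
0.27 [-0.935  0.961  0.007  2.293  2.851  0.629 -0.139]
0.27 [-0.921  0.961 -0.015  2.293  2.826  0.634 -0.11 ]
```

```bash
cat >stage.py <<'E'
import sys,json
from h import *
from plant import r
np.set_printoptions(precision=3,suppress=True)
kin=np.load("kin.npy");s=r.get_state();q=np.array(s["q"]);print("q",q)
P0,A0=fk(q,kin);A0m=R.from_quat(s["eef_rot"]).as_matrix()
for t in sys.argv[1:]:
    P,A=fk(np.array(json.loads(t)),kin);print(P,"z",A[:,2]);go(P,A,P=P0,R0=A0);P0,A0=P,A
E
python3 - <<'E'
from h import *
np.set_printoptions(precision=3,suppress=True)
Rt=rackR();tcp=np.array([.417,.401,.0675])+.022*Rt[:,2]
for d in(0,.08,.12):
    t=ik(tcp-d*Rt[:,2],Rt,np.array([-.935,.961,.007,2.293,2.851,.629,-.139]),.002);print(t.cost,t.x)
for a in(4.6,-175.4):
  for z in (.25,.055):
    for s in ([-.3,.8,-.3,1.5,.3,.9,-.7],[-.3,.8,-.3,1.5,.3,.9,2]):
      t=ik(np.r_[bed(-42,3),z],down(a),np.array(s),.002);print(a,z,t.cost,t.x)
E
python3 stage.py '[-1.25,0.65,0.4,2.1,-0.2,0.3,0.45]' '[-1.2,0.65,0.3,2.1,0.8,0.4,0.3]' '[-1.1,0.7,0.2,2.15,1.8,0.45,0.1]' '[-1,0.8,0.1,2.2,2.6,0.5,0]'
```

```text
7.504399366319337e-13 [-0.935  0.961  0.007  2.293  2.851  0.629 -0.139]
8.876435270285007e-08 [-0.981  0.799  0.025  2.394  2.812  0.565 -0.13 ]
2.179616132127201e-07 [-1.014  0.709  0.046  2.429  2.786  0.508 -0.117]
4.6 0.25 1.306829177015499e-07 [-0.199  0.659 -0.363  1.631  0.28   0.904 -0.583]
4.6 0.25 1.0220874064243776e-05 [-0.655  0.672  0.454  1.63  -0.35   0.921  0.01 ]
4.6 0.055 5.435014722005418e-07 [-0.269  0.926 -0.237  1.771  0.408  0.493 -0.693]
4.6 0.055 9.40283732521997e-06 [-0.628  0.951  0.407  1.769 -0.651  0.56   0.274]
-175.4 0.25 1.6430640208394866e-05 [-0.974  0.941  1.256  1.62  -0.927  1.288 -2.61 ]
-175.4 0.25 6.437093650801006e-07 [-0.129  0.679 -0.494  1.63   0.381  0.93   2.464]
-175.4 0.055 2.795332564987817e-05 [-0.764  1.02   0.682  1.765 -0.95   0.723 -2.61 ]
-175.4 0.055 8.023834013864016e-07 [-0.205  0.942 -0.355  1.769  0.582  0.537  2.291]
q [-1.309  0.648  0.453  2.125 -1.     0.043  0.503]
[0.358 0.375 0.176] z [ 0.222 -0.012 -0.975]
shift [-0.162 -0.524 -0.021] turn [ 0.172  0.022 -0.457] rows 5.1
[0.422 0.32  0.199] z [ 0.423 -0.185 -0.887]
shift [-0.553 -0.18  -0.05 ] turn [ 0.121 -0.138 -0.522] rows 5.8
[0.503 0.346 0.206] z [ 0.636 -0.057 -0.769]
shift [-0.544 -0.056  0.157] turn [ 0.067 -0.167 -0.469] rows 5.3
[0.491 0.418 0.147] z [ 0.578  0.207 -0.79 ]
shift [-0.374  0.455  0.223] turn [-0.039 -0.172 -0.402] rows 4.6
```

```bash
m="python3 -m pendant"
$m '[0.45,-0.05,-0.18,-0.01,0.06,0.01,-0.15,0.45,-0.1,-0.36,-0.01,0.11,0.01,-0.3,0.45,-0.162,-0.524,-0.021,0.172,0.022,-0.457,0.45,-0.162,-0.524,-0.021,0.172,0.022,-0.457,0.45,-0.162,-0.524,-0.021,0.172,0.022,-0.457,0.45,-0.162,-0.524,-0.021,0.172,0.022,-0.457,0.45,-0.162,-0.524,-0.021,0.172,0.022,-0.457]'|grep -E "pos|rot|contact"
python3 stage.py '[-1.2,0.65,0.3,2.1,0.8,0.4,0.3]'
```

```text
tool_pos: [0.3545, 0.377, 0.1763]
eef_rot: [0.179, 0.978, 0.027, 0.103]
contact_force: [0.2, 0.5, 0.6]
q [-1.348  0.684  0.552  2.119 -0.595  0.321  0.839]
[0.422 0.32  0.199] z [ 0.423 -0.185 -0.887]
shift [-0.623 -0.169 -0.084] turn [ 0.131 -0.143 -0.52 ] rows 5.8
```

```bash
m="python3 -m pendant"
$m '[0.45,-0.31,-0.08,-0.04,0.065,-0.07,-0.26,0.45,-0.623,-0.169,-0.084,0.131,-0.143,-0.52,0.45,-0.623,-0.169,-0.084,0.131,-0.143,-0.52,0.45,-0.623,-0.169,-0.084,0.131,-0.143,-0.52,0.45,-0.623,-0.169,-0.084,0.131,-0.143,-0.52,0.45,-0.623,-0.169,-0.084,0.131,-0.143,-0.52,0.45,-0.623,-0.169,-0.084,0.131,-0.143,-0.52]'|grep -E "pos|rot|contact"
python3 stage.py '[-1.1,0.7,0.2,2.15,1.8,0.45,0.1]'
```

```text
tool_pos: [0.4267, 0.32, 0.2029]
eef_rot: [-0.213, 0.949, -0.133, 0.192]
contact_force: [0.4, 0.5, -0.4]
q [-1.439  0.748  0.737  2.109 -0.092  0.283  1.21 ]
[0.503 0.346 0.206] z [ 0.636 -0.057 -0.769]
shift [-0.588 -0.017  0.113] turn [ 0.069 -0.18  -0.464] rows 5.3
```

```bash
m="python3 -m pendant"
$m '[0.45,-0.3,-0.01,0.06,0.035,-0.09,-0.23,0.45,-0.588,-0.017,0.113,0.069,-0.18,-0.464,0.45,-0.588,-0.017,0.113,0.069,-0.18,-0.464,0.45,-0.588,-0.017,0.113,0.069,-0.18,-0.464,0.45,-0.588,-0.017,0.113,0.069,-0.18,-0.464,0.45,-0.588,-0.017,0.113,0.069,-0.18,-0.464,0.45,-0.588,-0.017,0.113,0.069,-0.18,-0.464]'|grep -E "pos|rot|contact"
python3 stage.py '[-1,0.8,0.1,2.2,2.6,0.5,0]'
```

```text
tool_pos: [0.5009, 0.3371, 0.2091]
eef_rot: [-0.492, 0.811, -0.213, 0.232]
contact_force: [-1.1, -0.1, 1.1]
q [-1.377  0.794  0.697  2.093  0.869  0.121  0.888]
[0.491 0.418 0.147] z [ 0.578  0.207 -0.79 ]
shift [-0.479  0.493  0.173] turn [-0.009 -0.237 -0.473] rows 5.5
```

```bash
m="python3 -m pendant"
$m '[0.45,-0.24,0.25,0.08,0,-0.12,-0.24,0.45,-0.479,0.493,0.173,-0.009,-0.237,-0.473,0.45,-0.479,0.493,0.173,-0.009,-0.237,-0.473,0.45,-0.479,0.493,0.173,-0.009,-0.237,-0.473,0.45,-0.479,0.493,0.173,-0.009,-0.237,-0.473,0.45,-0.479,0.493,0.173,-0.009,-0.237,-0.473,0.45,-0.479,0.493,0.173,-0.009,-0.237,-0.473]'|grep -E "pos|rot|contact|clock"
python3 - <<'E'
from plant import r
from h import *
print(np.round(r.get_state()["q"],3))
Rt=rackR();tcp=np.array([.417,.401,.0675])+.022*Rt[:,2]
P,Q=go(tcp-.09*Rt[:,2],Rt);P,Q=go(tcp,Rt,P=P,R0=Q);print(P)
E
```

```text
clock: 16.25
tool_pos: [0.4927, 0.4317, 0.1582]
eef_rot: [0.753, -0.567, 0.19, -0.274]
contact_force: [1.2, -0.3, 0.3]
[-1.066  0.787  0.132  2.149  2.373  0.461  0.086]
shift [ 0.107  0.725 -0.317] turn [-0.101 -0.067 -0.124] rows 2.4
shift [-0.  -0.   0.6] turn [0. 0. 0.] rows 1.8
[0.42660214 0.40636646 0.04844744]
```

The wrist has flipped to the good branch, so I'll approach the board.

```bash
m="python3 -m pendant"
$m '[0.45,0.05,0.36,-0.25,-0.05,-0.03,-0.06,0.45,0.107,0.725,-0.317,-0.101,-0.067,-0.124,0.45,0.107,0.725,-0.317,-0.101,-0.067,-0.124,0.45,0.107,0.725,-0.317,-0.101,-0.067,-0.124,0.45,0.107,0.725,-0.317,-0.101,-0.067,-0.124]'|grep -E "pos|rot|contact|clock"
python3 - <<'E'
from plant import r
from h import *
print(np.round(r.get_state()["q"],3))
Rt=rackR();tcp=np.array([.417,.401,.0675])+.022*Rt[:,2]
go(tcp,Rt)
d=r.snapshot("wrist");np.savez("wrist6.npz",**d);cv2.imwrite("pics/w6.png",d["img"][:,:,::-1])
E
```

```text
clock: 16.75
tool_pos: [0.3892, 0.3836, 0.1265]
eef_rot: [0.831, -0.491, 0.133, -0.222]
contact_force: [-0.3, -0.3, 0.0]
[-0.979  0.763 -0.051  2.377  2.571  0.541  0.067]
shift [-0.014  0.009  0.596] turn [-0.001 -0.004 -0.003] rows 1.8
```

View pics/w6.png

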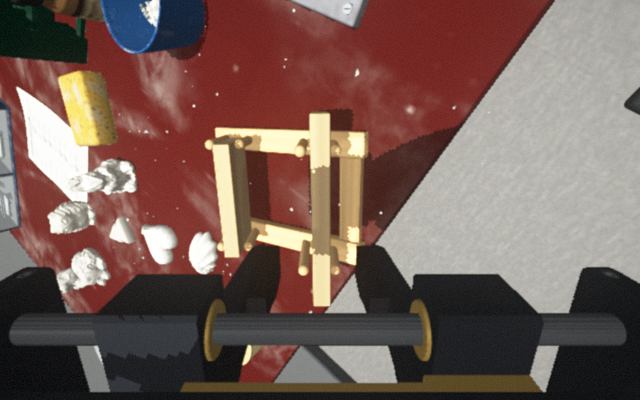

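The board stands at column 320, centred between the fingers and parallel to them. I'll go down and grip.

```bash
m="python3 -m pendant"
$m '[0.45,-0.01,0.009,0.3,0,0,0,0.45,-0.014,0.009,0.596,0,0,0,0.45,-0.014,0.009,0.596,0,0,0,0.45,-0.014,0.009,0.596,0,0,0]'
$m '[0,0,0,0,0,0,0,0,0,0,0,0,0,0,0,0,0,0,0,0,0,0,0,0,0,0,0,0,0,0,0,0,0,0,0]' 40
python3 -c "
from plant import r;print(r.get_state()['q'])"
```

```text
clock: 17.2
tool_pos: [0.4259, 0.4063, 0.0476]
eef_rot: [0.832, -0.49, 0.133, -0.222]
contact_force: [-0.4, -1.0, 0.1]
opening: 0.454
finger_force: 0.0
clock: 17.7
tool_pos: [0.4253, 0.4068, 0.049]
eef_rot: [0.832, -0.489, 0.133, -0.223]
contact_force: [-3.1, -1.0, 5.9]
opening: 0.154
finger_force: 40.0
[-0.91615309  0.94695114 -0.08178792  2.27052558  2.63849689  0.62171091
  0.05144293]
```

```bash
m="python3 -m pendant"
$m '[0,0,0,-0.33,0,0,0,0,0,0,-0.75,0,0,0,0,0,0,-0.75,0,0,0,0,0,0,-0.75,0,0,0]'
python3 stage.py '[-0.95,0.6,-0.05,2.2,2.1,0.5,-0.05]' '[-0.8,0.55,-0.15,1.95,1.5,0.55,-0.2]' '[-0.5,0.55,-0.25,1.8,0.9,0.65,-0.4]'  '[-0.199,0.659,-0.363,1.631,0.28,0.904,-0.583]'
```

```text
clock: 18.1
tool_pos: [0.3755, 0.3798, 0.1469]
eef_rot: [0.833, -0.489, 0.133, -0.223]
contact_force: [0.6, 0.5, -2.1]
opening: 0.154
finger_force: 40.0
q [-1.012  0.71  -0.035  2.402  2.543  0.512  0.078]
[0.482 0.407 0.246] z [ 0.628  0.18  -0.757]
shift [ 0.235 -0.934 -0.176] turn [0.13  0.033 0.423] rows 4.6
[0.571 0.393 0.317] z [ 0.668  0.064 -0.741]
shift [-0.096 -0.757  0.   ] turn [0.07  0.042 0.566] rows 6.0
[0.613 0.264 0.306] z [ 0.469 -0.101 -0.877]
shift [ 0.21  -0.861  0.181] turn [0.12  0.152 0.618] rows 6.8
[0.567 0.198 0.25 ] z [-0.001 -0.    -1.   ]
shift [ 0.156 -0.594  0.231] turn [0.243 0.224 0.562] rows 6.8
```

```bash
m="python3 -m pendant"
$m '[0,0.05,-0.2,-0.3,0.03,0.01,0.1,0,0.12,-0.5,-0.3,0.065,0.015,0.21,0,0.235,-0.934,-0.176,0.13,0.033,0.423,0,0.235,-0.934,-0.176,0.13,0.033,0.423,0,0.235,-0.934,-0.176,0.13,0.033,0.423,0,0.235,-0.934,-0.176,0.13,0.033,0.423]' |grep -E "pos|contact"
python3 stage.py '[-0.8,0.55,-0.15,1.95,1.5,0.55,-0.2]'
```

```text
tool_pos: [0.4875, 0.4021, 0.2363]
contact_force: [0.3, 0.2, -1.3]
q [-1.025  0.612  0.096  2.191  2.185  0.42  -0.134]
[0.571 0.393 0.317] z [ 0.668  0.064 -0.741]
shift [-0.143 -0.734 -0.055] turn [0.067 0.031 0.567] rows 6.0
```

```bash
m="python3 -m pendant"
$m '[0,-0.07,-0.37,-0.03,0.03,0.015,0.28,0,-0.143,-0.734,-0.055,0.067,0.031,0.567,0,-0.143,-0.734,-0.055,0.067,0.031,0.567,0,-0.143,-0.734,-0.055,0.067,0.031,0.567,0,-0.143,-0.734,-0.055,0.067,0.031,0.567,0,-0.143,-0.734,-0.055,0.067,0.031,0.567,0,-0.143,-0.734,-0.055,0.067,0.031,0.567]' |grep -E "pos|contact"
python3 stage.py '[-0.5,0.55,-0.25,1.8,0.9,0.65,-0.4]'
```

```text
tool_pos: [0.5703, 0.3926, 0.3123]
contact_force: [0.5, 0.2, -1.0]
q [-1.204  0.603  0.53   1.959  1.218  0.154  0.007]
[0.613 0.264 0.306] z [ 0.469 -0.101 -0.877]
shift [ 0.184 -0.838  0.139] turn [0.119 0.149 0.62 ] rows 6.8
```

```bash
m="python3 -m pendant"
$m '[0,0.09,-0.42,0.07,0.06,0.075,0.31,0,0.184,-0.838,0.139,0.119,0.149,0.62,0,0.184,-0.838,0.139,0.119,0.149,0.62,0,0.184,-0.838,0.139,0.119,0.149,0.62,0,0.184,-0.838,0.139,0.119,0.149,0.62,0,0.184,-0.838,0.139,0.119,0.149,0.62,0,0.184,-0.838,0.139,0.119,0.149,0.62,0,0.184,-0.838,0.139,0.119,0.149,0.62]' |grep -E "pos|contact"
python3 - <<'E'
from h import *
from plant import r
print(np.round(r.get_state()["q"],3))
go([*bed(-45,6),.25],down(4.6))
E
```

```text
tool_pos: [0.6133, 0.2673, 0.3042]
contact_force: [-0.1, -1.3, -1.6]
[-0.727  0.546  0.14   1.796  0.552  0.494 -0.078]
shift [ 0.156 -0.616  0.189] turn [0.257 0.197 0.568] rows 6.8
```

```bash
m="python3 -m pendant"
$m '[0,0.08,-0.31,0.09,0.13,0.1,0.28,0,0.156,-0.616,0.189,0.257,0.197,0.568,0,0.156,-0.616,0.189,0.257,0.197,0.568,0,0.156,-0.616,0.189,0.257,0.197,0.568,0,0.156,-0.616,0.189,0.257,0.197,0.568,0,0.156,-0.616,0.189,0.257,0.197,0.568,0,0.156,-0.616,0.189,0.257,0.197,0.568,0,0.156,-0.616,0.189,0.257,0.197,0.568]' |grep -E "pos|contact|clock|open"
python3 - <<'E'
from h import *
from plant import r
print(np.round(r.get_state()["q"],3))
P,Q=go([*bed(-46,9),.13],down(4.6))
d=r.snapshot("wrist");np.savez("wrist7.npz",**d)
d=r.snapshot("scene");np.savez("scene7.npz",**d)
E
```

```text
clock: 21.0
tool_pos: [0.5637, 0.1982, 0.2489]
contact_force: [0.6, -0.9, -0.8]
opening: 0.156
[-0.433  0.637  0.029  1.647 -0.019  0.859 -0.319]
shift [ 0.036 -0.006  0.792] turn [ 0.     0.002 -0.001] rows 2.4
```

```bash
m="python3 -m pendant"
$m '[0,0.036,-0.006,0.3,0,0.002,0,0,0.036,-0.006,0.6,0,0.002,0,0,0.036,-0.006,0.792,0,0.002,0,0,0.036,-0.006,0.792,0,0.002,0]' |grep -E "pos|contact|clock|open"
$m '[0,0,0,0.25,0,0,0,0,0,0,0.45,0,0,0,0,0,0,0.45,0,0,0,0,0,0,0.45,0,0,0]' |grep -E "pos|contact|clock|open|rot"
python3 - <<'E'
from h import *
from plant import r
s=r.get_state();print(tobed(s["tool_pos"]))
P,Q=go([*bed(-46,9),.052],down(4.6))
E
```

```text
clock: 21.5
tool_pos: [0.5562, 0.2067, 0.1272]
contact_force: [-0.5, -0.3, -1.3]
opening: 0.157
clock: 21.9
tool_pos: [0.5607, 0.208, 0.065]
eef_rot: [0.678, 0.735, 0.002, -0.002]
contact_force: [0.1, -0.1, -1.5]
opening: 0.159
[-47.37748777  13.86369829]
shift [-0.033  0.009  0.087] turn [ 0.    -0.003  0.001] rows 0.3
```

```bash
m="python3 -m pendant"
$m '[0,-0.033,0.009,0.05,0,0,0,0,-0.033,0.009,0.08,0,0,0,0,-0.033,0.009,0.1,0,0,0,0,-0.033,0.009,0.1,0,0,0]' |grep -E "pos|contact|clock|open|rot"
python3 - <<'E'
from h import *
from plant import r
s=r.get_state();print(tobed(s["tool_pos"]))
E
```

```text
clock: 22.3
tool_pos: [0.563, 0.202, 0.0511]
eef_rot: [0.679, 0.734, 0.002, -0.001]
contact_force: [-2.6, -3.5, 15.9]
opening: 0.152
[-45.5365243    7.70026313]
```

```bash
m="python3 -m pendant"
$m '[0,0,0,-0.008,0,0,0,0,-0.015,0,-0.008,0,0,0]' |grep -E "pos|contact"
for i in 1 2 3 4; do $m '[0,-0.015,0,0,0,0,0,0,-0.015,0,0,0,0,0]' |grep -E "pos|contact"; done
```

```text
tool_pos: [0.5629, 0.202, 0.0511]
contact_force: [-2.5, 5.0, 7.9]
tool_pos: [0.5633, 0.2009, 0.0511]
contact_force: [-0.1, 2.2, 8.3]
tool_pos: [0.5637, 0.1988, 0.0511]
contact_force: [-1.4, 2.5, 7.4]
tool_pos: [0.564, 0.1974, 0.0511]
contact_force: [-0.9, 5.5, 7.1]
tool_pos: [0.5639, 0.1974, 0.0511]
contact_force: [-0.5, 8.7, 7.0]
```

```bash
m="python3 -m pendant"
for i in 1 2 3 4; do $m '[0,-0.004,0.012,0,0,0,0,0,-0.004,0.012,0,0,0,0]' |grep -E "pos|contact|rot"; done
python3 - <<'E'
from h import *
from plant import r
s=r.get_state();print(tobed(s["tool_pos"]),s["clock"])
E
```

```text
tool_pos: [0.5642, 0.1974, 0.0511]
eef_rot: [0.677, 0.736, 0.005, -0.005]
contact_force: [-3.8, 9.8, 8.9]
tool_pos: [0.5645, 0.1974, 0.0511]
eef_rot: [0.677, 0.736, 0.004, -0.006]
contact_force: [-6.6, 9.0, 12.0]
tool_pos: [0.5648, 0.1975, 0.0511]
eef_rot: [0.677, 0.736, 0.003, -0.007]
contact_force: [-9.0, 10.9, 15.0]
tool_pos: [0.5652, 0.1975, 0.0511]
eef_rot: [0.677, 0.736, 0.002, -0.008]
contact_force: [-11.4, 11.3, 17.7]
[-43.6671226   2.9623739] 24.1
```

```bash
m="python3 -m pendant"
$m '[0,0,0.015,0,0,0,0,0,0,0.015,0,0,0,0]' |grep -E "pos|contact|rot"
$m '[0.35,0,0,0,0,0,0,0.35,0,0,0,0,0,0,0.35,0,0,0,0,0,0]' |grep -E "pos|contact|rot|open"
$m '[0.35,0,0,-0.3,0,0,0,0.35,0,0,-0.9,0,0,0,0.35,0,0,-0.9,0,0,0,0.35,0,0,-0.9,0,0,0]' |grep -E "pos|contact|clock"
python3 - <<'E'
from h import *
from plant import r
for n in("wrist","scene"):
    d=r.snapshot(n);np.savez(n+"8.npz",**d)
a=np.load("scene8.npz")["img"];b=np.load("scene.npz")["img"]
c=load("scene8")
# expected top outline of the front/side boards, predicted pixels
for nm,pts in(("front",[(-49,78),(-49,-72),(-35,-72),(-35,78)]),("side",[(-35,72),(-35,58),(70,58),(70,72)])):
    print(nm,proj(c,[[*bed(*p),.072] for p in pts]).round(1).tolist())
E
```

```text
tool_pos: [0.5656, 0.1975, 0.0512]
eef_rot: [0.677, 0.736, 0.0, -0.009]
contact_force: [-14.0, 10.6, 20.7]
tool_pos: [0.573, 0.189, 0.0495]
eef_rot: [0.679, 0.734, 0.001, -0.002]
contact_force: [-0.7, -0.2, 0.7]
opening: 0.353
clock: 25.0
tool_pos: [0.577, 0.1893, 0.1902]
contact_force: [1.0, 0.3, 0.7]
front [[334.2, 207.8], [405.9, 255.3], [410.9, 249.9], [339.4, 203.2]]
side [[342.1, 204.9], [348.3, 209.0], [384.5, 175.4], [378.4, 171.8]]
```

```bash
python3 - <<'E'
from h import *
d=np.load("wrist8.npz");c=load("wrist8");img=d["img"].astype(np.float32)
xs=np.arange(80,-72,-3);ys=np.arange(90,-92,-3)
P=np.array([[*bed(x,y),.072] for x in xs for y in ys]);px=proj(c,P)
print(px.min(0),px.max(0))
m=px.reshape(len(xs),len(ys),2).astype(np.float32)
S=cv2.remap(img,m[...,0],m[...,1],cv2.INTER_LINEAR)
w=S[...,0]-S[...,2];L=S.sum(2)/3
for i,x in enumerate(xs): print("%4d"%x,"".join(('#' if L[i,j]>150 else '+') if w[i,j]>35 and S[i,j,1]>1.35*0+60 else ('.' if L[i,j]>60 else ' ') for j in range(len(ys))))
E
```

```text
[267.50108642  79.937833  ] [456.75185696 280.56625061]
  80 ++..#...#.#.##.#########################..................#  
  77 ++.......####.###########################......#..#.......#  
  74 ++.....#################################..................#  
  71 ..######++#+#++++++++++++++++++++++++++###################+  
  68 ..++++#####++++++++++++++++++++++++++++++++++++++#....++++.  
  65 ..++++#####++++++++++++++++++++++++++++++++++++++#....++++.  
  62 ..+++++####++++++++++++++++++++++++++++++++++++++#....++++.  
  59 ..+++++####++++++++++++++++++++++++++++++++++++++#....++++   
  56 ..####+.###++++++++++++++++++++++++++++++++++++++#....++++.  
  53 ..#...#.###+++++++++++++++++.++++++++++++++++++++#....++++   
  50 ..#...#.###...............................+++++++#....+++#.  
  47 ..#...#..##...............................+++++++#....++++.  
  44 ..#...#..##...............................+++++++#....++++++.
  41 ......#..##...............................+++++++#....+++++. 
  38 ..#...#...#...............................+++++++#....+++.   
  35 ..#...#...#.......................
[... 1659 characters left out ...]
##############################.......#+.+++
 -43 ....#............################################....#.#.++++
 -46 ....#.............###############################..#.#.#+++++
 -49 ...................#################################...#+++++
 -52 ..............................................+++++#...#.++++
 -55 ..............................................+++++#...#+++.+
 -58 ..................... ++++++..................+++++#..##+++.+
 -61 .................... ++++++++.................++             
 -64 ....................++++++...+................++             
 -67 ................... +++++.....+................+             
 -70 ...................++++++.......................
```

```bash
python3 - <<'E'
from h import *
from plant import r
np.set_printoptions(precision=3,suppress=True)
c=load("wrist")
for z in(0,.1,.2):print("crate",ray(c,[(388,190),(418,100),(388,235)],z)[:,:2].tolist())
piv=np.array([-75,2.]);
def wp(th,back,rad=68,yawlag=0):
    f=np.radians(-(150+th));t=f-np.pi/2
    p=piv+rad*np.array([np.cos(f),np.sin(f)])-back*np.array([np.cos(t),np.sin(t)])
    return p,np.degrees(t)+yawlag
P=R0=None
s=r.get_state();print(s["q"],s["clock"]);P=s["tool_pos"];R0=R.from_quat(s["eef_rot"]).as_matrix()
kin=np.load("kin.npy");q0=np.array(s["q"])
for th,b,z in((10,32,.17),(10,32,.055),(20,19,.055),(45,19,.055),(70,19,.055),(95,19,.055),(117,19,.055)):
    p,a=wp(th,b);A=down(a-90+4.6);W=np.r_[bed(*p),z];print(th,p,W)
    P,R0=go(W,A,P=P,R0=R0);t=ik(W,A,q0,.003);q0=t.x;print("   q",t.x,t.cost)
E
```

```text
crate [[0.5166816013628206, 0.04392777438170828], [0.6905182357958732, 0.040102710322289764], [0.4238689534940078, 0.01589757284037302]]
crate [[0.5394703791519848, 0.07302536067773677], [0.6838948939367402, 0.06984747459748783], [0.4623610766274707, 0.04973770172064115]]
crate [[0.5622591569411491, 0.10212294697376528], [0.677271552077607, 0.0995922388726859], [0.5008531997609336, 0.08357783060090923]]
[-0.398  0.723  0.011  1.694 -0.018  0.722 -0.298] 25.1
10 [-127.954  -51.328] [0.486 0.137 0.17 ]
shift [-0.3   -0.611  0.099] turn [ 0.001 -0.003 -0.224] rows 2.3
   q [-0.28   0.643 -0.098  2.002  0.123  0.501 -0.034] 1.1926035651076271e-06
10 [-127.954  -51.328] [0.486 0.137 0.055]
shift [0.    0.    0.767] turn [0. 0. 0.] rows 2.3
   q [-0.316  0.857 -0.041  2.067  0.141  0.22  -0.048] 6.038760757352571e-07
20 [-138.668  -28.519] [0.473 0.158 0.055]
shift [ 0.167 -0.015  0.   ] turn [0.    0.    0.111] rows 1.2
   q [-0.384  0.854 -0.01   2.084  0.039  0.204 -0.171] 1.4245183053591163e-07
45 [-145.601    1.247] [0.464 0.188 0.055]
shift [ 0.203 -0.011  0.   ] turn [0.    0.    0.278] rows 2.9
   q [-0.485  0.855  0.053  2.08  -0.191  0.211 -0.441] 6.31989794366138e-07
70 [-139.304   31.155] [0.468 0.218 0.055]
shift [ 0.203 -0.011  0.   ] turn [0.    0.    0.278] rows 2.9
   q [-0.588  0.866  0.138  2.032 -0.403  0.27  -0.723] 6.656297601301447e-07
95 [-120.958   55.599] [0.484 0.244 0.055]
shift [ 0.203 -0.011  0.   ] turn [0.    0.    0.278] rows 2.9
   q [-0.687  0.89   0.257  1.952 -0.574  0.372 -1.031] 7.45785129992438e-07
117 [-97.533  68.912] [0.506 0.259 0.055]
shift [ 0.179 -0.014  0.   ] turn [0.    0.    0.244] rows 2.6
   q [-0.757  0.924  0.378  1.868 -0.687  0.483 -1.329] 6.355103265302458e-07
```

```bash
m="python3 -m pendant"
$m '[0,-0.15,-0.3,0.05,0,0,-0.1,0,-0.3,-0.611,0.099,0,0,-0.224,0,-0.3,-0.611,0.099,0,0,-0.224,0,-0.3,-0.611,0.099,0,0,-0.224]' 20|grep -E "pos|contact|open"
$m '[0,0,0,0.3,0,0,0,0,0,0,0.6,0,0,0,0,0,0,0.767,0,0,0,0,0,0,0.767,0,0,0]'|grep -E "pos|contact|clock"
python3 - <<'E'
from h import *
from plant import r
s=r.get_state();print(tobed(s["tool_pos"]),s["q"]);go([.486,.137,.055],down(24.6))
E
```

```text
tool_pos: [0.4822, 0.1353, 0.1679]
contact_force: [0.6, 1.0, 0.8]
opening: 0.019
clock: 25.9
tool_pos: [0.4839, 0.1379, 0.0509]
contact_force: [0.2, -0.2, -0.9]
[-129.50456158  -49.88217016] [-0.33708987  0.86117297 -0.04736424  2.05871731  0.13531841  0.22903264
 -0.06961506]
shift [-0.011  0.01  -0.028] turn [-0.003 -0.004  0.001] rows 0.1
```

```bash
m="python3 -m pendant"
$m '[0,0.06,0,-0.025,0,0,0.04,0,0.11,0,-0.025,0,0,0.08,0,0.167,-0.01,-0.025,0,0,0.111,0,0.167,-0.01,-0.025,0,0,0.111]'|grep -E "pos|contact|clock"
$m '[0,0.07,0,0,0,0,0.09,0,0.14,0,0,0,0,0.18,0,0.203,-0.011,0,0,0,0.278,0,0.203,-0.011,0,0,0,0.278,0,0.203,-0.011,0,0,0,0.278]'|grep -E "pos|contact|clock"
python3 - <<'E'
from h import *
from plant import r
s=r.get_state();print(tobed(s["tool_pos"]));go([.464,.188,.055],down(4.6+15-25*0-25+15-0.3+5.3-0))
d=r.snapshot("wrist");np.savez("wrist9.npz",**d)
E
```

```text
clock: 26.3
tool_pos: [0.474, 0.1613, 0.0593]
contact_force: [-0.3, 0.4, -0.0]
clock: 26.8
tool_pos: [0.4643, 0.1891, 0.059]
contact_force: [-0.6, -0.2, -0.1]
[-144.958597      2.76134525]
shift [-0.008 -0.001  0.027] turn [-0.    -0.004 -0.274] rows 2.9
```

```bash
python3 - <<'E'
from h import *
from plant import r
d=r.snapshot("side");np.savez("side9.npz",**d);c=load("side9")
s=r.get_state();print("tcp px",proj(c,[s["tool_pos"]]))
for th in (10,45,50):
    f=np.radians(-(150+th));print(th,proj(c,[[*bed(-75+68*np.cos(f),2+68*np.sin(f)),.065]]).round(0))
im=d["img"].astype(int)
def show(im,y0,y1,x0,x1):
    for v in range(y0,y1,2):print("%3d "%v+"".join(("B" if R_>1.35*b_ and R_<150 and R_-b_>25 and not(R_>90 and g<40) else "r" if R_>1.8*g else "k" if max(R_,g,b_)<55 else "w" if min(R_,g,b_)>170 else ".") for R_,g,b_ in im[v,x0:x1:2]))
show(im,235,310,270,390)
E
```

```text
tcp px [[314.18450129 273.85928319]]
10 [[328. 278.]]
45 [[309. 263.]]
50 [[307. 260.]]
235 B...B..kk.kkk..kkkkkkkkkkkkkkk..k.k..BB.............kkk.wwww
237 ........k..kkkkkkkkkkkkkkk..........k...............kk..wwww
239 ....BBBBk..kkkkk.kkkkkk...kkkk.k.k..........BBB......k..wwww
241 ..BBBBBB....kkkkkkkk.BBB.kk.B............BBBBBBB........wwww
243 ...BB...k..kkkkkk.BBBB..kkk.BB.......k.BBBBBBBBBBB.......www
245 .......kkkkkkkk.BBB..........B....kkkk.BBBBBBBBBBBB....ww..w
247 .....kkkkkk.kkk.......k......BBkkkkkkk.BBBBBBBBBBBBB....wwww
249 ...kkkkk.BBB.k.....k.........BBkkkkkkk.BBBBBBBBBBBBBBB...www
251 .k.kk..BBBB...BBB...k.....kkkB.kkkkk..BBBBBBBBBBBBBBBBB...ww
253 ...k.BBBBBB....BB.k.k..kkkkkkkkkk..BBBBBBBBBBBBBBBBBBBBB..ww
255 ..kkBBBBBBB.....B.kkkkkkkkkkk....BBBBB....BBBBBBBBBBBBBBB..w
257 kkkkBBBBB.......B.kkkkkkkkkkk....BB........BBBBBBBBBBBBBBB.w
259 kkkkBB..........B.kkkkkkkkkkk..............BBBBBBBBBBBBBBBB.
261 kk..........B....kkkkkkkkkkkk..............BBBBBBBBBBBBBBBBB
263 k.........BBBBB..kkkkkkkkkkk..............BBBBBBBBBBBBBBBBBB
265 .....BBBBBBBBBBB.kkkkkkkkkkk.....
[... 757 characters left out ...]
BBBBBBBBBBBBBBBBBBB............wwwwwwwwwwwwwwww...
291 BBBBBBBBBBBBBBBBBBBBBBBBBBBBBB..........wwwwwwwwwwwwwwwww...
293 BBBBBBBBBBBB..BBBBBBBBBBBBBBBBB..........wwwwwwwwwwwwwwww...
295 BBBBBBBBBBBBBBBBBBBBBBBBBBBBBBBBB.....wwwwwwwwwwwwwwwwwww...
297 BBBBBBBBBBBBBBBBBBBBBBBBBBBBBBBBBB...wwwwwwwwwwwwwwwwwww....
299 BBBBBBBBBBBBBBBBBBBBBBBBBBBBBBBBBBB...wwwwwwwwwwwwwwwwww....
301 BBBBBBBBBBBBBBBBBBBBBBBBBBBBBBBBBBBB...wwwwwwwwwwwwwwwwww...
303 BBBBBBBBBBBBBBBBBBBBBBBBBBBBBBBBBBBBB...wwwwwwwwwwwwwwwwwww.
305 BBBBBBBBBBBBBBBBBBBBBBBBBBBBBBBBBBBBBB...wwwwwwwwwwwwwwwwwww
307 BBBBBBBBBBBBBBBBBBBBBBBBBBBBBBBBBBBBBBw...wwwwwwwwwwwwwwwwww
309 BBBBBBBBBBBBBBBBBBBBBBBBBBBBBBBBBBBBBBBBB..wwwwwwwwwwwwwwwww
```

```bash
m="python3 -m pendant"
for i in 1 2; do $m '[0,0.07,0,0,0,0,0.09,0,0.14,0,0,0,0,0.18,0,0.203,-0.011,0,0,0,0.278,0,0.203,-0.011,0,0,0,0.278]'|grep -E "pos|contact|clock|rot"; done
python3 - <<'E'
from h import *
from plant import r
s=r.get_state();print(tobed(s["tool_pos"]),s["q"]);go([.506,.259,.058],down(2.5-90+4.6))
E
```

```text
clock: 27.3
tool_pos: [0.4674, 0.2196, 0.0587]
eef_rot: [0.888, 0.46, 0.0, -0.003]
contact_force: [1.0, 0.2, 0.3]
clock: 27.7
tool_pos: [0.4836, 0.245, 0.0586]
eef_rot: [0.966, 0.258, -0.0, -0.002]
contact_force: [-0.4, 1.2, 0.4]
[-121.18860854   56.86112935] [-0.7031223   0.89136825  0.26056082  1.9561839  -0.60157617  0.37083327
 -1.01756901]
shift [ 0.176 -0.007  0.004] turn [-0.003  0.     0.253] rows 2.7
```

```bash
m="python3 -m pendant"
$m '[0,0.06,0,0,0,0,0.09,0,0.12,0,0,0,0,0.18,0,0.176,-0.007,0,0,0,0.253,0,0.176,-0.007,0,0,0,0.253]'|grep -E "pos|contact|clock|rot"
for i in 1 2 3 4; do $m '[0,0.015,0,0,0,0,0,0,0.015,0,0,0,0,0]'|grep -E "pos|contact"; done
```

```text
clock: 28.1
tool_pos: [0.5047, 0.2579, 0.0583]
eef_rot: [0.998, 0.063, -0.002, -0.002]
contact_force: [-2.7, 0.1, 0.7]
tool_pos: [0.5064, 0.2584, 0.0584]
contact_force: [-5.2, -1.6, -0.8]
tool_pos: [0.5077, 0.2587, 0.0584]
contact_force: [-6.9, -1.8, 0.2]
tool_pos: [0.5079, 0.2588, 0.0582]
contact_force: [-10.8, -2.3, 4.8]
tool_pos: [0.508, 0.2588, 0.0581]
contact_force: [-14.8, -2.6, 6.9]
```

```bash
m="python3 -m pendant"
for i in 1 2 3; do $m '[0,0.03,0,0,0,0,0,0,0.03,0,0,0,0,0]'|grep -E "pos|contact"; done
$m '[0,-0.4,0,-0.1,0,0,0,0,-0.4,0,-0.6,0,0,0,0,-0.4,0,-0.9,0,0,0,0,-0.4,0,-0.9,0,0,0]'|grep -E "pos|contact|clock"
python3 - <<'E'
from h import *
from plant import r
for n in("scene","side","wrist"):
    d=r.snapshot(n);np.savez(n+"10.npz",**d)
c=load("scene10");im=np.load("scene10.npz")["img"].astype(int);i8=np.load("scene8.npz")["img"].astype(int)
for th in(10,85,100,106,117):
    f=np.radians(-(150+th));p=proj(c,[[*bed(-75+68*np.cos(f),2+68*np.sin(f)),z] for z in(.077,.062)]).round().astype(int);print(th,p.tolist(),[im[v,u].tolist() for u,v in p])
dm=abs(im-i8).sum(2)>60
def show(y0,y1,x0,x1):
    for v in range(y0,y1,2):print("%3d "%v+"".join("B" if (20<R_<150 and R_-b_>25 and g>.35*R_ and R_>1.4*g) else "w" if min(R_,g,b_)>150 else "o" if R_>b_+30 and g>100 else "." for R_,g,b_ in im[v,x0:x1]))
show(190,292,300,415)
E
```

```text
tool_pos: [0.5083, 0.259, 0.0579]
contact_force: [-21.9, -3.0, 14.3]
tool_pos: [0.5085, 0.2592, 0.0577]
contact_force: [-29.0, -4.7, 21.5]
tool_pos: [0.5087, 0.2593, 0.0574]
contact_force: [-35.1, -6.0, 27.2]
clock: 29.9
tool_pos: [0.4719, 0.2538, 0.1982]
contact_force: [1.1, -0.2, 0.2]
10 [[346, 272], [346, 277]] [[122, 123, 126], [125, 126, 129]]
85 [[318, 235], [318, 241]] [[120, 120, 122], [118, 117, 122]]
100 [[321, 227], [321, 232]] [[89, 58, 54], [118, 118, 121]]
106 [[322, 224], [322, 229]] [[64, 43, 32], [124, 127, 130]]
117 [[327, 219], [327, 224]] [[91, 65, 46], [71, 50, 36]]
190 .............BBBBBBBBBBBBBBBBBBBBB..................BBBBBBBwwwwwwwwwwoo.oooooooooooooooooooooooooooooooooooooowwwww
192 ...........BBBBBBBBBBBBBBBBBBBBBB.................BBBBBBowwwwwwwwwwooooooooooooooooooooooooooooooooooooooooooooooww
194 B........BBoooBBBBBBBBBBBBBBBBBBB...............BBBBB.owwwwwwwwwooooooooooooooooooooooooooooooooooooooooooooooooooo
196 BBBB...BBBBBBBBBBBBBBBBBBBBBBBBBB.............BBBBB.owwwwwwwwwoo.oooooooooooooooo.ooooooooooooooooooooooooooooooooo
198 BBBBBBBBBBBBBBBBBBBBBB
[... 4913 characters left out ...]
BBBBBBBBBBBBBBBBBBBBBBBBBBBB....wwwwwwwwwwwwwwwwwwwwwwwwwwwwwwwwwwwwwwwwwwwwwwwooooooooooooowwwwwwww
282 BBBBBBBBBBBBBBBBBBBBBBBBBBBBBBBBBBBBBBBBBBBBBB....wwwwwwwwwwwwwwwwwwwwwwwwwwwwwwwwwwwwwwwwwwwoooooooooooo.wwwwwwww.
284 BBBBBBBBBBBBBBBBBBBBBBBBBBBBBBBBBBBBBBBBBBBBBBBBB....wwwwwwwwwwwwwwwwwwwwwwwwwwwwwwwwwwwwwwwwoooooooooo.wwwwwwww..B
286 BBBBBBBBBBBBBBBBBBBBBBBBBBBBBBBBBBBBBBBBBBBBBBBBBBB....wwwwwwwwwwwwwwwwwwwwwwwwwwwwwwwwwwwwwww.ooooooowwwwwwww..BBB
288 BBBBBBBBBBBBBBBBBBBBBBBBBBBBBBBBBBBBBBBBBBBBBBBBBBBBBB....wwwwwwwwwwwwwwwwwwwwwwwwwwwwwwwwwwwwwww.oowwwwwwwww.BBBBB
290 BBBBBBBBBBBBBBBBBBBBBBBBBBBBBBBBBBBBBBBBBBBBBBBBBBBBBBBBB....wwwwwwwwwwwwwwwwwwwwwwwwwwwwwwwwwwwwwwwwwwwwww..BBBBBB
```

```bash
python3 -c "
from plant import r
print(r.finish_job())"
```

```text
the job is handed in; nothing more can be done
None
```

The job is handed in at about 30 s on the robot's clock, and the hand-in gave back no verdict. By force readings and a final image check, the side board sits home against the far wall and cleat. The front board stands flush against the wall ends and end stop, and the lever stalled fully over at about 117°.

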